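# Check a bench-bled quad brake lever with the backs of the fingers

### The job

The quad bike's handlebar is clamped in the bench vice and its front brake cylinder has just been bled, so check the front brake lever, the bare metal one on your right with the fluid reservoir: with the backs of your fingers on the lever's far side, without gripping it, press it in until it comes up firm, short of the handgrip, and let it come all the way back out. Then press it firm once more, hold it there for two seconds to be sure that it does not sink, and let it go. Do not force it past that point, and leave the other lever and the things lying about on the bench alone.

Things in the scene. Friction and masses are not known exactly. Their poses are not given: they have to be found in the camera images.
- front_brake_lever (a joint): front brake lever, on the robot's right: angle in rad about its upright pivot; 0 = out at rest, grows as it is pressed in towards the handgrip. A spring returns it: at the press point 1 to 2 N starts it, 3 to 4 N brings it to 0.18, where it comes up firm; beyond that it gives only about 1 mm per 10 N. Firm: over 0.17. 5 to 25 N is plenty, over 60 N is forcing it
- front_brake_press (a point): where fingers press: outer (far) face of the front lever's blade, mid-height, 105 mm outboard of the pivot; moves with the lever. x: level, square out of the face, away from the grip (press along -x); y: along the blade towards the pivot; z up. Blade 10 mm thick, 14 mm high, straight 45 mm either way; 225 mm above the bench, free above, below and in front. Pressed to 0.18 it moves 19 mm along -x
- front_brake_pivot (a point): axis of the front lever's pivot, at the blade's mid-height. A screw adjuster sets how far the lever stands out at rest, a few mm either way, different each time
- front_brake_blade: the front lever's blade, bare aluminium, 160 mm long with a ball end; origin on the pivot axis at mid-height, axes as for the press point
- front_grip_front (a point): middle of the side of the right-hand black rubber handgrip (33 mm thick, 126 mm long) that faces the lever; about 58 mm of clear space between it and the lever's inner face at rest, about 40 mm when the lever comes up firm
- rear_brake_lever (a joint): rear brake lever, black plastic, on the robot's left, with no reservoir; angle in rad, 0 = out. Leave it alone
- bench_vice: blue vice on a 300 x 200 mm board, handlebar in its jaws; origin on the bench under the jaws, x ahead (away from the rider, as the robot sits), z up. The dark bar, 22 mm thick, 750 mm wide, runs along y: 150 mm high in the jaws, 225 mm at both ends, swept back 16 degrees to the robot. The reservoir, 160 mm right of the jaws, is highest: 272 mm
- fluid_bottle: white bottle of brake fluid, 60 mm across, 150 mm high, origin under its centre; leave it
- bolt_jar: glass jar with red lid, 68 mm across, 85 mm high, origin under its centre; leave it
- spray_can: spray can, blue and silver, 58 mm across, 165 mm high, origin under its centre; leave it
- parts_dish: round steel parts dish, 132 mm across, 26 mm high, origin under its centre; leave it
- pad_carton: small cardboard box, 85 x 60 x 38 mm, origin under its centre; leave it
- screwdriver: screwdriver with yellow handle, 200 mm long, 26 mm high, origin under its middle; leave it
- spanner: steel spanner, 170 mm long, 8 mm high, origin under its middle; leave it

How it is judged:
On the way, in this order (a step that is already met when the one before it is completed fails the run):
1. the front brake lever is pressed firm (over 0.17 rad) by the fingers from its far side (value of joint front_brake_lever above 0.17 rad and contact force between the fingers and front_brake_blade above 2 N and x of the grasp point in the frame of front_brake_press above 0.002 m), for 0.3 s.
2. the lever has come all the way back out (under 0.03 rad) (value of joint front_brake_lever below 0.03 rad), for 0.1 s.
3. the lever is pressed firm again and held for 1.6 s (all of step 1), for 1.6 s.
At the end, for the whole second after the job is handed in: the front brake lever has been let go and is back out (under 0.03 rad), the rear lever is out (under 0.03 rad), and all loose things rest within 30 mm of where they stood (value of joint each of front_brake_lever, rear_brake_lever below 0.03 rad and distance of each of fluid_bottle, parts_dish, bolt_jar, spray_can, pad_carton, screwdriver, spanner from where it was at the start of the episode below 0.03 m and linear speed of each of fluid_bottle, parts_dish, bolt_jar, spray_can, pad_carton, screwdriver, spanner below 0.02 m/s); the robot touches nothing.
It fails at once if the front lever is forced (the fingers press on it with over 60 N) (contact force between the fingers and front_brake_blade above 60 N).
It fails at once if the rear brake lever is pressed (over 0.06 rad) (value of joint rear_brake_lever above 0.06 rad).
It fails at once if a loose thing is lifted, carried or pushed away (over 30 mm) (distance of any of fluid_bottle, parts_dish, bolt_jar, spray_can, pad_carton, screwdriver, spanner from where it was at the start of the episode above 0.03 m).
It also fails if it takes over 58 s, if anything falls off the work surface, if the arm or the gripper's body presses on something with over 40 N, if the wrist force passes 120 N, or if a joint passes its speed limit or range.

### The arm

A 7-joint arm with a two-finger parallel gripper is mounted at the origin on the work surface. World frame = base frame: x ahead of the robot, y to its left, z up, the work surface at z = 0. Lengths are in m, angles in rad, forces in N, time in s.
With the tool pointing down it reaches from about 0.4 to 0.925 m from the base axis. Payload 5.6 kg.
Tool frame: the origin (TCP) lies at the centre of the arm's flange, where the gripper is bolted on; the fingertips stand 173 mm ahead of it and the grasp point (between the pads) lies 155 mm ahead of it; z points along the fingers, y is the line along which they close (so a half turn about z gives the same grasp; the last joint's range is limited). The gripper opens to 85 mm and grips with 20 to 120 N. Pads are 22 mm wide; open, the fingers measure 114 mm over their backs; the gripper's body (76 mm by 85 mm) begins 54 mm behind the grasp point. The pads swing forward as they close: fully open they stand 13 mm farther back than shut.
Start: joints at [1.117, 0.468, -0.012, 1.603, 0.006, 1.071, -0.056], TCP at [0.26, -0.596, 0.405] pointing down, gripper open.
Joint ranges: [-2.53, 2.53], [-0.31, 2.02], [-1.57, 1.55], [0.28, 2.44], [-1.29, 4.43], [0.15, 1.84], [-2.92, 2.92]. Speed limits (rad/s): [2.57, 2.57, 3.14, 3.14, 3.14, 3.14, 3.14].

### API

Orientations are given as a unit quaternion [x, y, z, w].
In Python, from workcell import observe, viewer, job, models gives the robot as it stands.
- The arm moves only by the shell command python3 -m handwheel 'ROWS' [OPENING] [FORCE]. ROWS is JSON, a list of rows, each a list of 2 entries, a list of its own where there are three numbers: the shift along the tool's x, y, z in units of 40 mm (1.0 is 40 mm), then the turn about the tool's z in units of 5 degrees (1.0 is 5 degrees). In form: [[[tx, ty, tz], twist], ...]. A call has 1 to 20 rows; each row shifts and turns the commanded pose from where the row before left it, along the tool's axes as they then stand; what a row does not reach is not made up. A row lasts 1/12 s, in which the tool goes at most 41.7 mm and 7.16 degrees, less where a joint would pass 70% of its speed; a pose out of reach is approached as far as the arm can. A call is refused whole if a number of a shift passes 1 or a number of a turn 1, either way. A call with a gripper value outside its range is refused whole. OPENING is the closure, from 0 (fully open) to 1 (shut), set as the call begins (- or left out, the last holds). The fingers move at their own pace and stop on an object; FORCE is the grip in N (left out, the last holds). Time passes only in rows, so rows that do not move let the fingers close. It gives the time, the measured TCP pose, the force, the opening and the grip force at its end, in the units of the state.
- observe(): the state, without advancing time (a new reading comes with each control period).
- viewer.get_image(name): name is "scene" or "top" or "wrist"; returns a dict with "img" (420x560x3 uint8, blue, green, red), "camera_matrix" (3x3 intrinsics, pixels), "origin" and "attitude" of the camera in the world. Camera axes: x right, y up, looking along -z (the intrinsics and any distortion apply to the point x, -y, -z); pixel columns grow to the right and rows downward; lengths in m; the calibration is good to about 2 mm. A picture is of the moment at which its call begins. There is no depth.
- job.hand_in(): hands the job in; it is judged then, once.
Trained networks look in the newest picture that a camera, given by its name, has taken for a name from the list of things; names that differ only in an ending like _2 or _b are one class to them, and where a whole thing is asked for, a point or a joint stands for the part that bears it (a point fixed in the world has none). Each returns a list of dicts, best first, with "score" (0 to 1); they miss things now and then, are a little off and sometimes report something else, mostly with a low value. They report only what shows in the picture. A call takes as long as a camera call.
- models.recognise(camera, query): "position" ([column, row] in pixels, amid what is visible of it).
- models.silhouettes(camera, query): "mask" (420x560 bool, what is visible of it) and "position" ([column, row] in pixels, amid what is visible of it).
The state is a dict: "time": time; "q": joint angles; "joint_vel": joint speeds; "tau": joint torques, N m; "ee_pos": TCP position; "tool_rot": TCP orientation; "contact_force": force on the tool from outside, world axes, zero at the start; "wrist_torque": the same for the moment, N m; "width": finger opening in m; "grip_force": force on a finger pad.
Only numpy, scipy, OpenCV 4.12 (cv2) and the standard library are available. Lean on these libraries where they do the work, as an engineer would, in place of code of your own. Each camera call takes 0.05 s, during which the arm holds its last target. There are 200 camera calls.

## Working session

There is one attempt and no reset: what is moved stays moved. The work goes in short steps, Python scripts to look and compute and a shell command to move; the robot and the scene stay as the last step left them, time stands still between calls to the robot, and variables do not carry over. Pictures are saved under pics/ and viewed, at most 10 in all, crops included, and the job is handed in when it is done.

```bash
mkdir -p pics; cat > h.py <<'E'
import numpy as np, cv2
from scipy.spatial.transform import Rotation as R
from workcell import observe, viewer, job, models
def rot(a):
    a=np.array(a,float)
    return a if a.shape==(3,3) else R.from_quat(a).as_matrix()
def ray(im,px):
    K=np.array(im["camera_matrix"]); d=np.linalg.solve(K,[px[0],px[1],1.]); d=d*[1,-1,-1]
    d=rot(im["attitude"])@d; return np.array(im["origin"]),d/np.linalg.norm(d)
def atz(im,px,z):
    o,d=ray(im,px); return o+d*(z-o[2])/d[2]
def proj(im,p):
    c=rot(im["attitude"]).T@(np.array(p)-im["origin"])*[1,-1,-1]; u=np.array(im["camera_matrix"])@c; return u[:2]/u[2]
E
python3 - <<'E'
from h import *
np.set_printoptions(precision=3,suppress=True)
s=observe(); print(s["time"],s["ee_pos"],rot(s["tool_rot"]),s["contact_force"])
ims=[]
for c in ["scene","top"]:
    im=viewer.get_image(c); print(c,[k for k in im],im["origin"],im["attitude"]); cv2.imwrite(f"pics/{c}0.png",im["img"]); 
    for q in ["front_brake_blade","front_brake_press","front_brake_pivot","rear_brake_lever","bench_vice","front_grip_front","fluid_bottle","bolt_jar","spray_can","parts_dish","pad_carton","screwdriver","spanner"]:
        r=models.recognise(c,q)[:2]; print(q,[(np.round(x["position"]),round(x["score"],2),atz(im,x["position"],.225 if "brake" in q or "grip" in q else .05)) for x in r])
E
```

```text
0.0 [ 0.259 -0.596  0.404] [[ 0.917  0.399 -0.001]
 [ 0.399 -0.917  0.002]
 [-0.    -0.002 -1.   ]] [ 0.04  -1.266 -1.352]
scene ['img', 'camera_matrix', 'origin', 'attitude'] [1.336 0.406 0.855] [0.229 0.368 0.769 0.471]
front_brake_blade [(array([212., 166.]), 0.57, array([ 0.563, -0.14 ,  0.225])), (array([253., 263.]), 0.18, array([0.798, 0.099, 0.225]))]
front_brake_press [(array([207., 167.]), 0.96, array([ 0.571, -0.147,  0.225])), (array([297., 290.]), 0.7, array([0.821, 0.197, 0.225]))]
front_brake_pivot [(array([216., 164.]), 0.62, array([ 0.552, -0.135,  0.225]))]
rear_brake_lever [(array([480., 209.]), 0.88, array([0.443, 0.447, 0.225]))]
bench_vice [(array([337., 199.]), 0.97, array([0.328, 0.102, 0.05 ]))]
front_grip_front [(array([215., 146.]), 0.72, array([ 0.483, -0.182,  0.225]))]
fluid_bottle [(array([430., 290.]), 0.74, array([0.542, 0.403, 0.05 ]))]
bolt_jar [(array([252., 262.]), 0.66, array([0.647, 0.011, 0.05 ]))]
spray_can [(array([368., 291.]), 0.63, array([0.607, 0.281, 0.05 ])), (array([182., 254.]), 0.6, array([ 0.7  , -0.151,  0.05 ]))]
parts_dish [(arra
[... 877 characters left out ...]
([ 72., 252.]), 0.57, array([0.448, 0.458, 0.225]))]
bench_vice [(array([236., 261.]), 0.97, array([0.434, 0.127, 0.05 ]))]
front_grip_front [(array([374., 240.]), 0.64, array([ 0.482, -0.18 ,  0.225]))]
fluid_bottle [(array([127., 210.]), 0.57, array([0.562, 0.408, 0.05 ]))]
bolt_jar [(array([282., 180.]), 0.75, array([0.643, 0.013, 0.05 ]))]
spray_can [(array([174., 167.]), 0.86, array([0.675, 0.294, 0.05 ]))]
parts_dish [(array([235., 174.]), 0.73, array([0.656, 0.135, 0.05 ]))]
pad_carton [(array([286., 181.]), 0.47, array([0.64 , 0.005, 0.05 ]))]
screwdriver [(array([174., 272.]), 0.66, array([0.406, 0.283, 0.05 ]))]
spanner [(array([354., 184.]), 0.55, array([ 0.637, -0.172,  0.05 ]))]
```

View pics/top0.png

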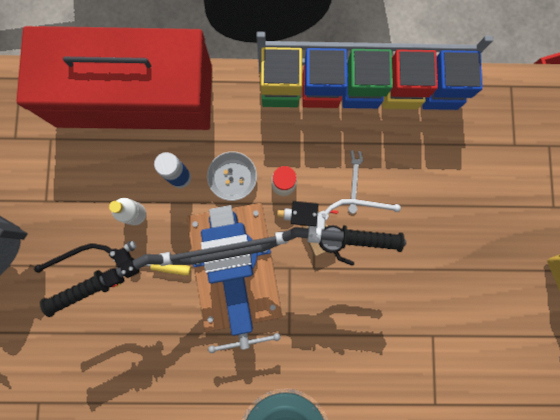

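View pics/scene0.png

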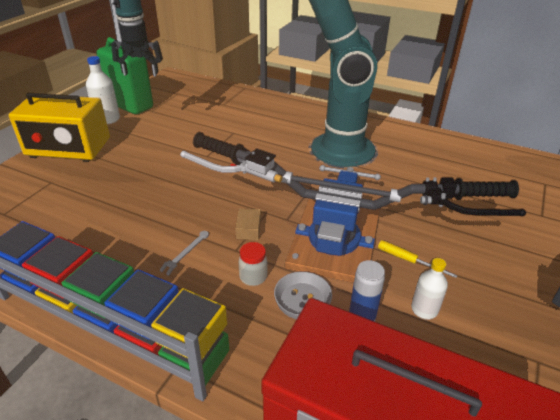

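The top view shows the front lever's blade from about (325,212), through a bend at (340,203), to its ball end at (397,208). The grip runs from (345,240) to (405,242), and the reservoir is at (304,213). In the scene view the ball end is at (184,154). The space around and in front of the blade is clear, apart from the spanner lying on the bench below.

```bash
python3 - <<'E'
from h import *
np.set_printoptions(precision=3,suppress=True)
a=viewer.get_image("top"); 
m=models.silhouettes("top","front_brake_blade")
for x in m[:2]:
    ys,xs=np.nonzero(x["mask"]); print(x["score"],x["position"],xs.min(),xs.max(),ys.min(),ys.max())
    for c in range(xs.min(),xs.max()+1,6):
        k=ys[xs==c]; print(c,k.min(),k.max(),atz(a,(c,k.mean()),.225)) if len(k) else 0
b=viewer.get_image("scene")
def tri(p,q):
    o,d=ray(a,p);o2,d2=ray(b,q); A=np.c_[d,-d2]; t=np.linalg.lstsq(A,o2-o,rcond=None)[0]; return o+d*t[0],o2+d2*t[1]
print("ball",tri((397,208),(184,154)))
ca=cv2.resize(a["img"][180:260,290:420],None,fx=5,fy=5,interpolation=cv2.INTER_CUBIC)
cv2.imwrite("pics/c1.png",ca)
cb=cv2.resize(b["img"][125:205,175:305],None,fx=5,fy=5,interpolation=cv2.INTER_CUBIC)
cv2.imwrite("pics/c2.png",cb)
E
```

```text
0.9 [357.3, 203.2] 326 400 199 212
326 209 212 [ 0.543 -0.077  0.225]
332 204 212 [ 0.549 -0.09   0.225]
338 201 205 [ 0.56  -0.103  0.225]
344 200 203 [ 0.563 -0.116  0.225]
350 199 203 [ 0.565 -0.129  0.225]
356 199 204 [ 0.564 -0.142  0.225]
362 200 204 [ 0.563 -0.155  0.225]
368 202 204 [ 0.561 -0.168  0.225]
374 202 206 [ 0.559 -0.181  0.225]
380 203 207 [ 0.557 -0.194  0.225]
386 204 208 [ 0.555 -0.207  0.225]
392 205 209 [ 0.553 -0.22   0.225]
398 205 210 [ 0.552 -0.233  0.225]
ball (array([ 0.551, -0.231,  0.225]), array([ 0.55 , -0.229,  0.224]))
```

View pics/c1.png

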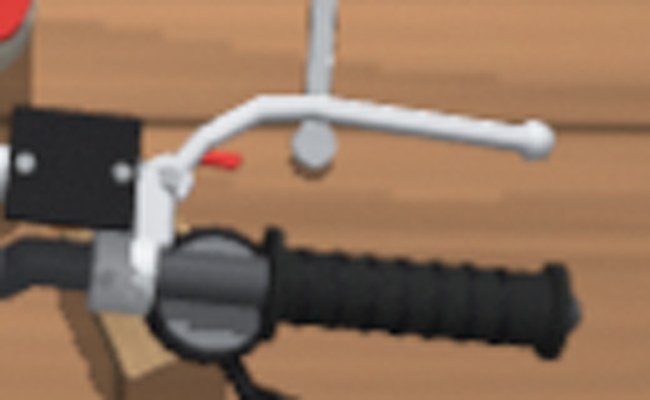

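View pics/c2.png

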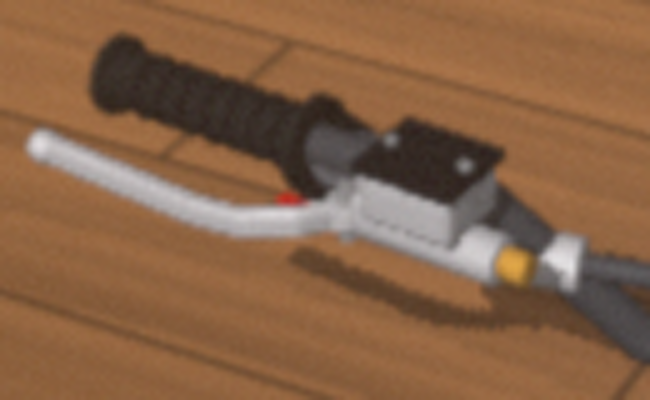

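The top-view mask and the triangulated ball end (0.551, -0.231, 0.225) match the given height. The blade is 158 mm from pivot to ball. The press face is near (0.564, -0.178), with its outward normal about (0.992, -0.124). I'll raise the tool, shut the fingers and turn tool y onto that normal, about -60°.

```bash
python3 -m handwheel '[[[0,0,-0.2],-1],[[0,0,-0.2],-1],[[0,0,-0.2],-1],[[0,0,-0.2],-1],[[0,0,-0.2],-1],[[0,0,-0.2],-1],[[0,0,-0.2],-1],[[0,0,-0.2],-1],[[0,0,-0.2],-1],[[0,0,-0.2],-1],[[0,0,-0.2],-1],[[0,0,-0.2],-0.9],[[0,0,0],0]]' 1 20
python3 -m handwheel '[[[0.35,0.24,0],0],[[0.7,0.47,0],0],[[0.7,0.47,0],0],[[0.7,0.47,0],0],[[0.7,0.47,0],0],[[0.7,0.47,0],0],[[0.7,0.47,0],0],[[0.7,0.47,0],0],[[0.7,0.47,0],0],[[0.7,0.47,0],0],[[0.7,0.47,0],0],[[0.7,0.47,0],0],[[0.7,0.47,0],0],[[0.7,0.47,0],0],[[0.7,0.47,0],0],[[0.7,0.47,0],0],[[0.35,0.24,0],0],[[0,0,0],0],[[0,0,0],0]]'
cat > s.py <<'E'
from h import *
np.set_printoptions(precision=4,suppress=True)
P=np.array([.5645,-.178,.225]); n=np.array([.992,-.124,0]); t=np.array([.124,.992,0])
s=observe(); Rm=rot(s["tool_rot"]); g=np.array(s["ee_pos"])+.155*Rm[:,2]
print(s["time"],"q",np.array(s["q"]),"\ntool y",Rm[:,1],"z",Rm[:,2],"width",s["width"],"F",s["contact_force"])
d=g-P; print("grasp rel press: out %.4f, along %.4f, up %.4f"%(d@n,d@t,d[2]))
E
python3 s.py
```

```text
time: 2.63
ee_pos: [0.2596, -0.5962, 0.5025]
tool_rot: [0.748, 0.663, -0.0, 0.001]
contact_force: [-0.4, -0.0, 1.0]
width: 0.0001
grip_force: 0.0
time: 4.22
ee_pos: [0.6132, -0.1868, 0.4999]
tool_rot: [0.749, 0.663, -0.0, -0.0]
contact_force: [-0.2, -1.3, -0.2]
width: -0.0001
grip_force: 0.0
4.2167 q [ 0.5515  0.4198 -0.4276  1.4928  0.1778  1.2688 -0.0174] 
tool y [ 0.9927 -0.1207 -0.0012] z [-0.0011  0.0003 -1.    ] width -9.333437183961014e-05 F [-0.2091 -1.302  -0.154 ]
grasp rel press: out 0.0492, along -0.0026, up 0.1199
```

```bash
python3 -m handwheel '[[[0,0,0.25],0],[[0,0,0.4],0],[[0,0,0.4],0],[[0,0,0.4],0],[[0,0,0.4],0],[[0,0,0.4],0],[[0,0,0.4],0],[[0,0,0.3],0],[[0,0,0.1],0],[[0,0,0],0],[[0,0,0],0]]'
python3 s.py; python3 - <<'E'
from h import *
im=viewer.get_image("scene"); w=viewer.get_image("wrist")["img"]
c=cv2.resize(im["img"][90:230,130:310],(560,436)); cv2.imwrite("pics/d1.png",np.hstack([cv2.resize(w,(400,300)),cv2.resize(c,(385,300))]))
E
```

```text
time: 5.13
ee_pos: [0.6128, -0.1884, 0.379]
tool_rot: [0.749, 0.662, 0.0, 0.0]
contact_force: [0.3, 0.3, 0.8]
width: 0.0002
grip_force: 0.0
5.1333 q [ 0.5396  0.5186 -0.406   1.6287  0.2291  1.0411 -0.0577] 
tool y [ 0.9925 -0.1224  0.0004] z [ 0.0004 -0.0003 -1.    ] width 0.00020340765687579284 F [0.2931 0.2827 0.8093]
grasp rel press: out 0.0492, along -0.0044, up -0.0010
```

View pics/d1.png

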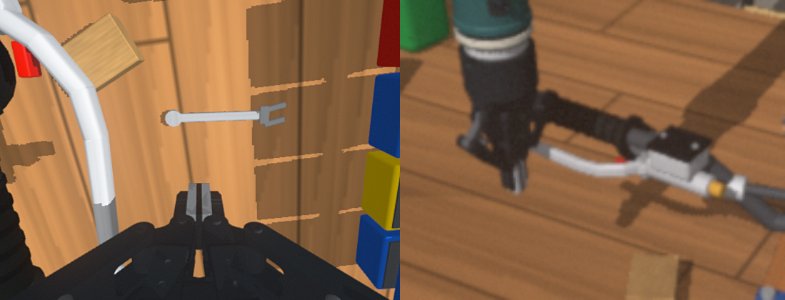

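The closed fingers stand in front of the blade at its height, square to it, and nothing is in between. The blade runs down the left of the wrist view and the spanner is low on the bench. I'll start pressing.

```bash
python3 -m handwheel '[[[0,-0.1,0],0],[[0,-0.2,0],0],[[0,-0.2,0],0],[[0,-0.2,0],0],[[0,-0.1,0],0],[[0,-0.1,0],0],[[0,-0.05,0],0],[[0,-0.05,0],0],[[0,-0.05,0],0],[[0,-0.05,0],0],[[0,-0.05,0],0],[[0,0,0],0],[[0,0,0],0]]'
python3 s.py; python3 - <<'E'
from h import *
a=viewer.get_image("top"); m=models.silhouettes("top","front_brake_blade")
ys,xs=np.nonzero(m[0]["mask"]); print(m[0]["score"],xs.min(),xs.max()); 
for c in [335,344,386,392,398]:
    k=ys[xs==c]; print(c,atz(a,(c,k.mean()),.225)) if len(k) else 0
E
```

```text
time: 6.32
ee_pos: [0.5673, -0.1825, 0.3788]
tool_rot: [0.749, 0.663, 0.0, 0.0]
contact_force: [2.5, -4.6, 1.6]
width: -0.0003
grip_force: 1.8
6.3167 q [ 0.577   0.4459 -0.4194  1.7429  0.2112  0.9967 -0.0432] 
tool y [ 0.9926 -0.1216  0.0006] z [ 0.0006 -0.0005 -1.    ] width -0.0002782707287327727 F [ 2.4668 -4.603   1.5831]
grasp rel press: out 0.0034, along -0.0042, up -0.0012
0.8 327 370
335 [ 0.55118225 -0.09663324  0.225     ]
344 [ 0.55903335 -0.11612111  0.225     ]
```

```bash
python3 -m handwheel '[[[0,-0.05,0],0],[[0,-0.05,0],0],[[0,-0.03,0],0],[[0,0,0],0]]'; python3 -m handwheel '[[[0,-0.03,0],0],[[0,0,0],0]]';python3 -m handwheel '[[[0,-0.03,0],0],[[0,0,0],0]]'; python3 s.py
```

```text
time: 6.75
ee_pos: [0.5621, -0.1823, 0.3788]
tool_rot: [0.749, 0.663, -0.0, 0.001]
contact_force: [3.8, -6.0, 0.0]
width: -0.0001
grip_force: 2.4
time: 6.92
ee_pos: [0.561, -0.1822, 0.3789]
tool_rot: [0.749, 0.663, -0.0, 0.001]
contact_force: [3.8, -5.3, 0.6]
width: -0.0002
grip_force: 2.5
time: 7.08
ee_pos: [0.5598, -0.1822, 0.3789]
tool_rot: [0.749, 0.663, -0.0, 0.001]
contact_force: [3.4, -5.1, 0.7]
width: 0.0002
grip_force: 2.6
7.0833 q [ 0.5836  0.4339 -0.4209  1.7608  0.2087  0.9894 -0.04  ] 
tool y [ 0.9925 -0.1219  0.0013] z [ 0.0011 -0.0016 -1.    ] width 0.00021180407891838385 F [ 3.4358 -5.1134  0.6743]
grasp rel press: out -0.0039, along -0.0050, up -0.0011
```

```bash
python3 - <<'E'
from h import *
im=viewer.get_image("scene")["img"]; t=viewer.get_image("top")["img"]; w=viewer.get_image("wrist")["img"]
cv2.imwrite("pics/e1.png",np.vstack([np.hstack([cv2.resize(im[100:200,150:290],(400,286),interpolation=2),cv2.resize(t[170:270,280:420],(400,286),interpolation=2)]),np.hstack([cv2.resize(w,(400,300))]*2)]))
print(observe()["wrist_torque"],observe()["tau"])
E
```

```text
[-1.20090194 -0.74521887  0.06030569] [ -2.67227814 -46.58478141  -7.34672338 -20.3431946   -1.40584834
   1.17008317  -0.0482855 ]
```

View pics/e1.png

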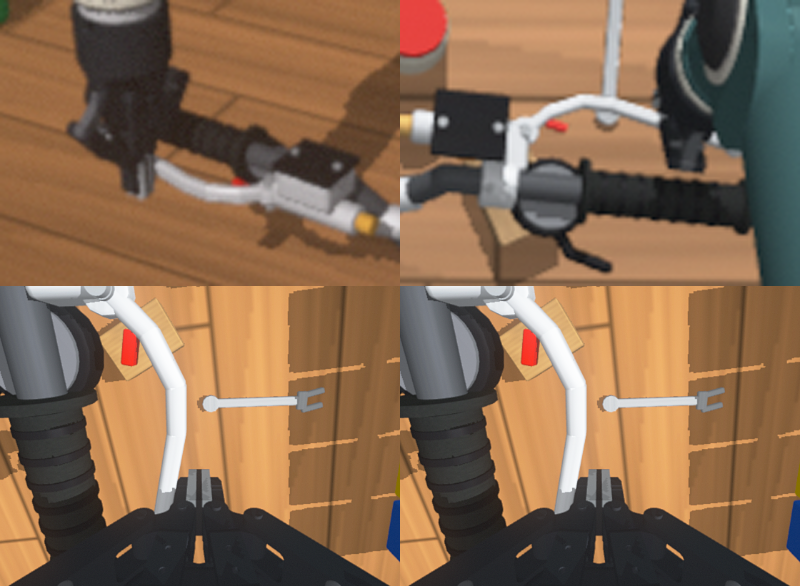

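The finger back bears on the blade just outboard of its bend and nothing else is touched. The y-force is friction from the blade sliding as the lever swings. I'll press on to firm in small steps.

```bash
python3 -m handwheel '[[[0,-0.03,0],0],[[0,0,0],0]]'|grep -E "time|pos|contact"; python3 -m handwheel '[[[0,-0.03,0],0],[[0,0,0],0]]'|grep -E "time|pos|contact";python3 -m handwheel '[[[0,-0.03,0],0],[[0,0,0],0]]'|grep -E "time|pos|contact"
```

```text
time: 7.4
ee_pos: [0.5589, -0.1821, 0.3791]
contact_force: [5.1, -6.3, 0.3]
time: 7.57
ee_pos: [0.5583, -0.1821, 0.3794]
contact_force: [7.2, -7.0, -0.2]
time: 7.73
ee_pos: [0.5576, -0.182, 0.3797]
contact_force: [9.7, -7.5, -0.9]
```

```bash
python3 -m handwheel '[[[0,-0.04,0],0],[[0,0,0],0]]'|grep -E "time|pos|contact"; python3 -m handwheel '[[[0,-0.04,0],0],[[0,0,0],0],[[0,0,0],0],[[0,0,0],0],[[0,0,0],0],[[0,0,0],0]]'|grep -E "time|pos|contact"; python3 s.py; python3 - <<'E'
from h import *
a=viewer.get_image("top"); m=models.silhouettes("top","front_brake_blade")
ys,xs=np.nonzero(m[0]["mask"]); 
for c in [335,340,344,350,356]:
    k=ys[xs==c]; print(c,atz(a,(c,k.mean()),.225)) if len(k) else 0
E
```

```text
time: 7.9
ee_pos: [0.5567, -0.182, 0.3801]
contact_force: [12.9, -7.7, -2.0]
time: 8.4
ee_pos: [0.5559, -0.182, 0.3805]
contact_force: [14.6, -8.5, -2.5]
8.4 q [ 0.5891  0.4235 -0.423   1.7723  0.2061  0.9762 -0.037 ] 
tool y [ 0.9925 -0.1219  0.0127] z [ 0.0124 -0.0034 -0.9999] width 1.4523231062176374e-05 F [14.5917 -8.4809 -2.5185]
grasp rel press: out -0.0060, along -0.0053, up 0.0005
335 [ 0.54467233 -0.09659165  0.225     ]
340 [ 0.55240128 -0.10742865  0.225     ]
344 [ 0.5546816  -0.11608179  0.225     ]
350 [ 0.55484171 -0.12904042  0.225     ]
356 [ 0.55173994 -0.14196353  0.225     ]
```

At about 15 N the blade's shift in the top view is 10.2 mm at 56 mm from the pivot, so about 0.18 rad. That is firm and has been held for 0.5 s. Now I'll let it out.

```bash
python3 -m handwheel '[[[0,0,0],0],[[0,0.05,0],0],[[0,0.1,0],0],[[0,0.15,0],0],[[0,0.15,0],0],[[0,0.2,0],0],[[0,0.2,0],0],[[0,0.15,0],0],[[0,0.1,0],0],[[0,0,0],0],[[0,0,0],0],[[0,0,0],0],[[0,0,0],0]]'|grep -E "time|pos|contact"; python3 s.py; python3 - <<'E'
from h import *
a=viewer.get_image("top"); m=models.silhouettes("top","front_brake_blade")
ys,xs=np.nonzero(m[0]["mask"]); 
for c in [335,340,344,350,356]:
    k=ys[xs==c]; print(c,atz(a,(c,k.mean()),.225)) if len(k) else 0
E
```

```text
time: 9.58
ee_pos: [0.5963, -0.1858, 0.3786]
contact_force: [0.7, 0.4, 0.5]
9.5833 q [ 0.5526  0.4926 -0.4113  1.6712  0.2232  1.0249 -0.0534] 
tool y [ 0.9926 -0.1214 -0.0005] z [-0.0005 -0.0001 -1.    ] width 9.02518020173526e-05 F [0.7464 0.4191 0.4907]
grasp rel press: out 0.0324, along -0.0038, up -0.0014
335 [ 0.54901099 -0.09661937  0.225     ]
340 [ 0.56219267 -0.1075056   0.225     ]
344 [ 0.56448031 -0.11617033  0.225     ]
350 [ 0.56464271 -0.12914629  0.225     ]
356 [ 0.56480517 -0.14212772  0.225     ]
```

The lever is back out: 0.5646 at y = -0.129, which is its rest position. For the second press I'll return the same 1.10 units, hold 2 s or more, then release.

```bash
python3 -m handwheel '[[[0,-0.1,0],0],[[0,-0.2,0],0],[[0,-0.1,0],0],[[0,-0.1,0],0],[[0,-0.1,0],0],[[0,-0.1,0],0],[[0,-0.1,0],0],[[0,-0.06,0],0],[[0,-0.06,0],0],[[0,-0.05,0],0],[[0,-0.05,0],0],[[0,-0.04,0],0],[[0,-0.04,0],0],[[0,0,0],0],[[0,0,0],0],[[0,0,0],0]]'|grep -E "time|pos|contact"
```

```text
time: 11.02
ee_pos: [0.5557, -0.1825, 0.3808]
contact_force: [14.0, -8.5, -2.4]
```

```bash
python3 -m handwheel '[[[0,0,0],0],[[0,0,0],0],[[0,0,0],0],[[0,0,0],0]]'|grep -E "time|pos|contact"; python3 - <<'E'
from h import *
a=viewer.get_image("top"); m=models.silhouettes("top","front_brake_blade")
ys,xs=np.nonzero(m[0]["mask"]); 
for c in [344,350,356]:
    k=ys[xs==c]; print(c,atz(a,(c,k.mean()),.225)) if len(k) else 0
E
```

```text
time: 11.35
ee_pos: [0.5557, -0.1825, 0.3807]
contact_force: [14.7, -7.5, -1.9]
344 [ 0.55685683 -0.11610144  0.225     ]
350 [ 0.55484171 -0.12904042  0.225     ]
356 [ 0.55173994 -0.14196353  0.225     ]
```

It's firm again, with the same position and force. I'll hold for over 2 s, then check for sinking.

```bash
python3 -m handwheel '[[[0,0,0],0],[[0,0,0],0],[[0,0,0],0],[[0,0,0],0],[[0,0,0],0],[[0,0,0],0],[[0,0,0],0],[[0,0,0],0],[[0,0,0],0],[[0,0,0],0],[[0,0,0],0],[[0,0,0],0],[[0,0,0],0],[[0,0,0],0],[[0,0,0],0],[[0,0,0],0],[[0,0,0],0],[[0,0,0],0],[[0,0,0],0],[[0,0,0],0]]'|grep -E "time|pos|contact"; python3 -m handwheel '[[[0,0,0],0],[[0,0,0],0],[[0,0,0],0],[[0,0,0],0],[[0,0,0],0],[[0,0,0],0]]'|grep -E "time|pos|contact"
python3 -m handwheel '[[[0,0.05,0],0],[[0,0.1,0],0],[[0,0.15,0],0],[[0,0.15,0],0],[[0,0.2,0],0],[[0,0.2,0],0],[[0,0.3,0],0],[[0,0.3,0],0],[[0,0.1,0],0],[[0,0,-0.2],0],[[0,0,-0.5],0],[[0,0,-0.5],0],[[0,0,-0.5],0],[[0,0,-0.5],0],[[0,0,-0.2],0],[[0,0,0],0],[[0,0,0],0],[[0,0,0],0],[[0,0,0],0]]'|grep -E "time|pos|contact"
python3 - <<'E'
from h import *
a=viewer.get_image("top"); m=models.silhouettes("top","front_brake_blade")
ys,xs=np.nonzero(m[0]["mask"]); 
for c in [344,350,356]:
    k=ys[xs==c]; print(c,atz(a,(c,k.mean()),.225)) if len(k) else 0
cv2.imwrite("pics/f.png",viewer.get_image("scene")["img"])
E
```

```text
time: 13.12
ee_pos: [0.5557, -0.1825, 0.3808]
contact_force: [14.4, -8.2, -3.0]
time: 13.62
ee_pos: [0.5557, -0.1825, 0.3807]
contact_force: [13.4, -7.2, -2.6]
time: 15.2
ee_pos: [0.6141, -0.188, 0.473]
contact_force: [0.6, -0.2, -0.8]
344 [ 0.56448031 -0.11617033  0.225     ]
350 [ 0.56464271 -0.12914629  0.225     ]
356 [ 0.56371463 -0.14211401  0.225     ]
```

View pics/f.png

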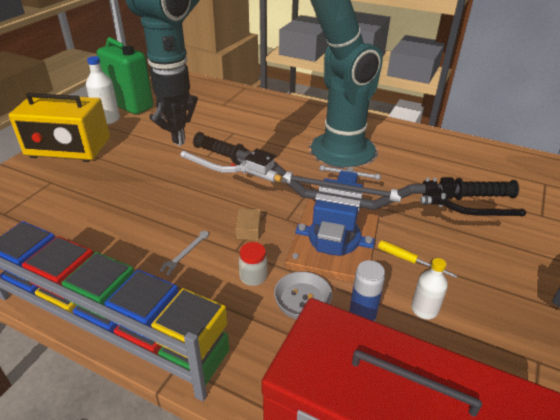

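The gripper is clear at (180,130), the lever is back at rest with its ball end at (184,154), and the bench items are where they were.

```bash
python3 -c "
from workcell import job
print(job.hand_in())"
```

```text
the job is handed in; nothing more can be done
None
```

I pressed the front brake lever firm twice at about 15–17 N. It came fully back out after each press and did not sink during a hold of over 2 s. The other lever and the bench items were left alone, and the job is handed in; the hand-in returned no verdict.

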